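# Light up the orange pulley in the drop-front bin

### The job

Get the pink parts bin ready for picking under the inspection lamp: fold the bin's white front flap all the way down, and swivel and tilt the lamp by its handle so that the centre of its beam falls on the middle of the orange pulley in the bin. Leave the pulleys and everything else on the bench where they are.

Things in the scene. Friction and masses are not known exactly. Their poses are not given: they have to be found in the camera images.
- bin: pink perforated parts bin, open on top, fixed to the bench: 170 mm deep (its x), 230 mm wide (its y), 120 mm high, walls 5 mm, floor 6 mm. Origin: centre of its underside. Its front (-x side) is closed by a white drop-down flap and looks roughly towards the lamp
- flap (a joint): bottom-hinged white front flap of the bin: 0 = upright (shut), 1.5 = fully down, lying outwards just above the bench. Stiff hinge (about 0.12 N m): it stays where it is left, so it must be taken all the way
- flap_hinge (a point): middle of the flap's hinge line, 12 mm above the bench, in the plane of the flap's inner face. In the point's axes, which turn with the flap, y runs along the hinge, z up the panel towards the free edge, x out of the inner face into the bin. Panel 6 mm thick, 216 mm wide
- flap_rim (a point): middle of the flap's free edge, a black round lip (10 mm thick), 117 mm from the hinge line
- lamp_swivel (a joint): swivel of the lamp about the vertical post axis; positive turns the beam anticlockwise seen from above, range -1.5 to 1.5; stiff (0.12 N m), stays where left
- lamp_head (a joint): tilt of the lamp head; 0 = beam level, positive = beam pointing down (handle goes up), range -0.6 to 0.8; stiff (0.2 N m), stays where left
- beam (a point): crossing of the lamp's swivel and tilt axes, 190 mm above the bench. x axis = the beam's centre line, out through the white lens; y = tilt axis, level, to the beam's left. The yellow head (78 mm across at its black lens ring) reaches 57 mm ahead of this point and 45 mm behind; steel yoke at its sides (y = +-43 to +-55 mm)
- lamp: the lamp's round grey foot and upright post, fixed to the bench: foot 110 mm across, 22 mm high; post 22 mm thick. Origin: centre of the foot's underside, straight below beam
- lamp_handle (a point): middle of the lamp's black round handle (18 mm thick, 60 mm long, red ring near its end), which sticks straight out of the back of the head: 125 mm behind beam on the beam's centre line. Steel neck 12 mm thick between handle and head. Same axes as beam
- orange_center (a point): centre of the orange starter pulley lying flat in the bin: 70 mm across, 34 mm high, its centre 17 mm above its underside
- black_pulley: black pulley of the same shape, beside the orange one in the bin. Origin: centre of its underside
- screwdriver: screwdriver, 170 mm long, lying beside the lamp foot, loose on the bench. Origin: centre of its underside or length
- wrench: open-ended steel wrench, 160 mm long, lying beside the bin, loose on the bench. Origin: centre of its underside or length
- jar: amber jar with green cap, 60 mm across, 75 mm tall, loose on the bench. Origin: centre of its underside or length
- parts_box: black and yellow parts carton, 150 x 60 x 100 mm, loose on the bench. Origin: centre of its underside or length
- tin: open aluminium cup, 70 mm across, 70 mm tall, loose on the bench. Origin: centre of its underside or length
- teal_cap: teal plastic flanged cap, 56 mm across, 30 mm tall, loose on the bench. Origin: centre of its underside or length

How it is judged:
By the outcome, as a careful person would: the job done as asked, in the order asked, and still so for the second after the job is handed in, with the robot touching nothing.
It also fails if it takes over 61 s, if anything falls off the work surface, if the arm or the gripper's body presses on something with over 40 N, if the wrist force passes 120 N, or if a joint passes its speed limit or range.

### The arm

A 6-joint arm with a two-finger parallel gripper is mounted at the origin on the work surface. World frame = base frame: x ahead of the robot, y to its left, z up, the work surface at z = 0. Lengths are in mm, angles in rad, forces in N, time in s.
With the tool pointing down it reaches from about 350 to 775 mm from the base axis. Payload 5.5 kg.
Tool frame: the origin (TCP) lies at the very end of the fingers, on their centre line; the grasp point (between the pads) lies 19 mm behind it (manip.hold_point_z is the distance from the TCP to the grasp point, in mm); z points along the fingers, y is the line along which they close (so a half turn about z gives the same grasp; the last joint's range is limited). The gripper opens to 85 mm and grips with 20 to 120 N. Pads are 22 mm wide; open, the fingers measure 114 mm over their backs; the gripper's body (76 mm by 85 mm) begins 54 mm behind the grasp point. The pads swing forward as they close: fully open they stand 13 mm farther back than shut.
Start: joints at [1.182, 0.313, 0.046, 1.304, 0, 1.431], TCP at [141.612, 557.333, 206.923] pointing down, gripper open.
Joint ranges: [-2.76, 2.76], [-0.86, 1.69], [-1.03, 1.26], [-2.2, 2.34], [-1.47, 1.5], [-3.14, 3.14]. Speed limits (rad/s): [2.57, 2.57, 3.14, 3.14, 3.14, 3.14].

### API

Orientations are given as a unit quaternion [x, y, z, w].
In Python, from cell import manip, viewer gives the robot as it stands.
- The arm moves only by the tool servo_tool, never from a script. Its arguments are lists of equal length, an entry for each row: "gripper": the opening, from 0 (shut) to 1 (fully open); "slide": the shift along the tool's x, y, z in m, a list of three; "delta_rot": the turn, a rotation vector about the tool's x, y, z in rad, a list of three. A call has 1 to 8 rows; each row shifts and turns the commanded pose from where the row before left it, along the tool's axes as they then stand; what a row does not reach is not made up. A row lasts 1/10 s, in which the tool goes at most 50 mm and 8.59 degrees, less where a joint would pass 70% of its speed; a pose out of reach is approached as far as the arm can. A call with a gripper value outside its range is refused whole. The fingers move at their own pace and stop on an object; "squeeze" is the grip in N (left out, the last holds). Time passes only in rows, so rows that do not move let the fingers close. It gives the time, the measured TCP pose, the force, the opening and the grip force at its end, in the units of the state.
- manip.read_state(): the state, without advancing time (a new reading comes with each control period).
- viewer.grab_frame(name): name is "scene" or "top" or "wrist"; returns a dict with "color" (384x512x3 uint8, red, green, blue), "fovy" (degrees; the focal length in pixels is half the picture's height over the tangent of half this angle, whatever the lens; pixels are square), "cx", "cy" (the principal point, pixels), "xyz" and "attitude" of the camera in the world; the wrist camera has in their place "tool_from_camera" (4x4, takes a point from camera to tool coordinates, whose origin is the TCP and whose axes are the flange's). Camera axes: x right, y down, z forward; pixel columns grow to the right and rows downward; lengths in mm; the calibration is good to about 2 mm. A picture is of the moment at which its call begins: read the wrist's pose just before it. There is no depth.
- manip.sign_off(): hands the job in; it is judged then, once.
The state is a dict: "t": time; "joint_positions": joint angles; "qd": joint speeds; "tau": joint torques, N m; "tcp_pos": TCP position; "eef_rot": TCP orientation; "contact_force": force on the tool from outside, world axes, zero at the start; "torque": the same for the moment, N m; "width": finger opening in mm; "grasp_force": force on a finger pad.
Only numpy, scipy, OpenCV 4.12 (cv2) and the standard library are available. Lean on these libraries where they do the work, as an engineer would, in place of code of your own. Each camera call takes 0.05 s, during which the arm holds its last target. There are 200 camera calls.

## Working session

There is one attempt and no reset: what is moved stays moved. The work goes in short steps, Python scripts to look and compute and a tool call to move; the robot and the scene stay as the last step left them, time stands still between calls to the robot, and variables do not carry over. Pictures are saved under pics/ and viewed, at most 10 in all, crops included, and the job is handed in when it is done.

Besides the shell and the picture viewer there is one more tool, called after "Call:" as a command line: name --argument value ..., lists and objects as JSON in quotes. servo_tool: Moves the arm, as the interface text tells. Its arguments: {"type":"object","properties":{"gripper":{"type":"array","items":{"type":"number"}},"slide":{"type":"array","items":{"type":"array","items":{"type":"number"}}},"delta_rot":{"type":"array","items":{"type":"array","items":{"type":"number"}}},"squeeze":{"type":"number"}},"required":["gripper","slide","delta_rot"]}

```bash
ls; mkdir -p pics
python3 - <<'E'
from cell import manip, viewer
import cv2
s=manip.read_state(); print({k:s[k] for k in('t','tcp_pos','eef_rot','width')}, manip.hold_point_z)
for n in('scene','top'):
    f=viewer.grab_frame(n); cv2.imwrite(f'pics/{n}0.png',cv2.resize(f['color'][:,:,::-1],(800,600),interpolation=cv2.INTER_CUBIC))
    print(n,{k:f[k] for k in f if k!='color'})
E
```

```text
pics
{'t': 0.0, 'tcp_pos': array([141.4042388 , 556.76848307, 205.98817922]), 'eef_rot': array([ 1.24096562e-01,  9.92269719e-01, -8.89994224e-04, -2.37690064e-04]), 'width': 84.87355172263953} 18.700000000000003
scene {'fovy': 49.05156025953237, 'cx': 266.1228816369013, 'cy': 189.44801238821012, 'xyz': array([1292.74485895,  238.83630896,  955.6452034 ]), 'attitude': array([ 0.5431954 ,  0.75401089, -0.30476874, -0.20862011])}
top {'fovy': 53.76603775576561, 'cx': 257.730933910679, 'cy': 191.3731160999558, 'xyz': array([ 439.49616954,  -23.75362666, 1260.25843552]), 'attitude': array([ 0.71633404, -0.69466461,  0.05435169, -0.03677652])}
```

View pics/scene0.png

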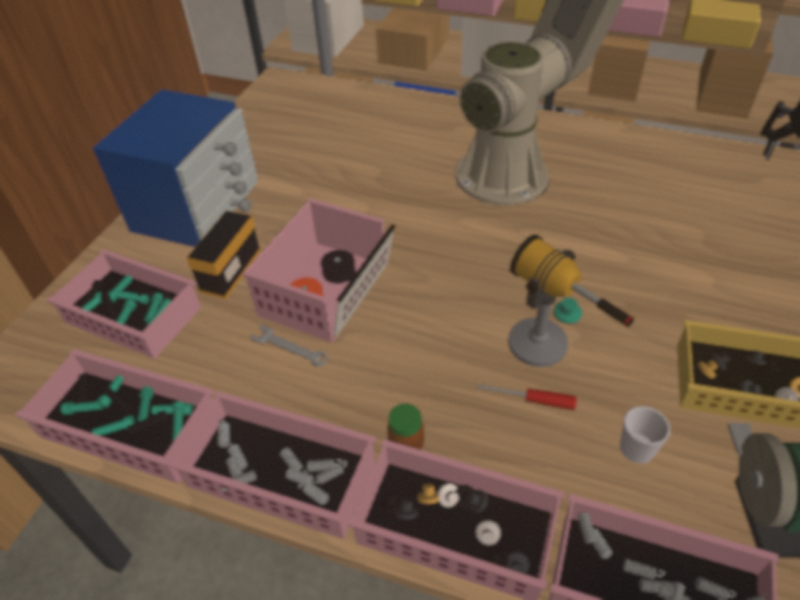

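View pics/top0.png

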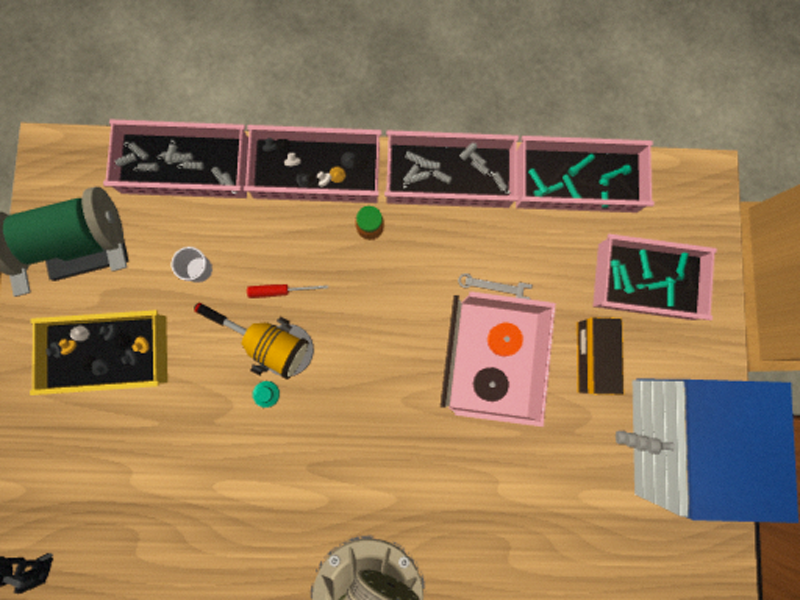

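The scene view shows the lamp at about (545,290) and the bin at about (320,270), with its black flap rim on the right. In the top view the lamp head is at about (275,345), its handle tip at (200,308), the orange pulley at (505,339), and the flap rim runs from (456,297) to (445,405). Next I'll crop closer.

Run:
```python
from cell import viewer
import cv2, numpy as np
def crop(f,x,y,w,h,s):
    c=cv2.resize(f[y:y+h,x:x+w,::-1],None,fx=s,fy=s,interpolation=cv2.INTER_CUBIC)
    for i in range(0,w,10): cv2.line(c,(i*s,0),(i*s,8 if (x+i)%50 else 18),(0,0,255),1)
    for i in range(0,h,10): cv2.line(c,(0,i*s),(8 if (y+i)%50 else 18,i*s),(0,0,255),1)
    return c
t=viewer.grab_frame('top')['color']; s=viewer.grab_frame('scene')['color']
cv2.imwrite('pics/c1.png',np.vstack([np.hstack([crop(t,120,180,90,75,4),crop(t,270,180,100,75,4)]),np.hstack([crop(s,310,140,100,75,4),crop(s,155,125,90,75,4)])]))
```

```text
(no output)
```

View pics/c1.png

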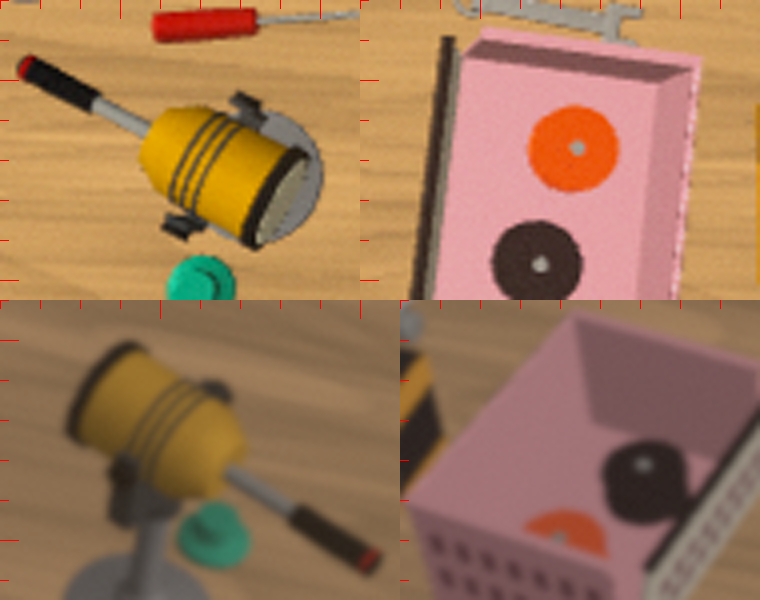

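The crops give the lamp handle, yoke ears, lens, bin corners, rim and orange hub to about half a pixel. Next I'll fit their poses.

```bash
cat > h.py <<'E'
import numpy as np
from scipy.spatial.transform import Rotation as R
from scipy.optimize import least_squares
CAM={'scene':(49.05156025953237,266.1228816369013,189.44801238821012,[1292.74485895,238.83630896,955.6452034],[0.5431954,0.75401089,-0.30476874,-0.20862011]),
'top':(53.76603775576561,257.730933910679,191.3731160999558,[439.49616954,-23.75362666,1260.25843552],[0.71633404,-0.69466461,0.05435169,-0.03677652])}
def proj(n,p):
    fo,cx,cy,x,q=CAM[n]; f=192/np.tan(np.radians(fo/2))
    c=R.from_quat(q).inv().apply(np.atleast_2d(p)-x)
    return np.c_[cx+f*c[:,0]/c[:,2],cy+f*c[:,1]/c[:,2]]
def onz(n,uv,z):
    fo,cx,cy,x,q=CAM[n]; f=192/np.tan(np.radians(fo/2))
    d=R.from_quat(q).apply([(uv[0]-cx)/f,(uv[1]-cy)/f,1.]); return np.array(x)+d*(z-x[2])/d[2]
def lamp(p,pts):  # p = x,y,yaw,tilt
    return np.array([p[0],p[1],190])+R.from_euler('ZY',[p[2],p[3]]).apply(pts)
E
python3 - <<'E'
from h import *
t=lambda u,v:(120+u/4,180+v/4); s=lambda u,v:(310+u/4,140+(v-300)/4)
obs=[('top',t(21,66),(-155,0,0)),('top',t(97,103),(-95,0,0)),('top',t(280,197),(55,0,0)),('top',t(213.5,165),(0,0,0)),
('scene',s(374,562),(-155,0,0)),('scene',s(296,515),(-95,0,0))]
def res(p): return np.concatenate([(proj(n,lamp(p,np.array([q],float)))[0]-uv) for n,uv,q in obs])
o0=onz('top',t(213.5,165),190)
r=least_squares(res,[o0[0],o0[1],-2,0]); print('lamp',r.x.round(3),r.fun.round(1))
b=lambda u,v:(270+(u-360)/4,180+v/4); k=.64
obs2=[(b(703,60),(85,115)),((545*k,425*k),(85,-115)),(b(484,28),(-85,115)),((452*k,410*k),(-85,-115))]
for n in (1,-1):
    def rb(p): return np.concatenate([proj('top',np.r_[p[:2],120]+R.from_euler('z',p[2]).apply([x,n*y,0]))[0]-uv for uv,(x,y) in obs2])
    rr=least_squares(rb,[450,-200,-1.6]); print('bin',rr.x.round(3),rr.fun.round(1))
print('rim ends',onz('top',b(448,40),129).round(),onz('top',(445*k,405*k),129).round())
print('orange top',onz('top',b(577,148),40).round(1),onz('top',b(573,149),38).round(1),'scene',onz('scene',(194.75,184.25),40).round(1))
print('black',onz('top',b(539,264),40).round(1))
E
```

```text
lamp [ 4.88002e+02  1.86704e+02 -2.00500e+00 -6.80000e-02] [ 0.4  0.  -0.4  0.1  0.2  0.2 -0.3 -0.5  0.6  0.7 -0.7 -1. ]
bin [ 481.198 -252.254   -1.689] [ 0.2  0.3 -1.6 -0.7 -0.   0.   1.5  0.4]
bin [ 482.853 -252.65    -4.758] [-57.6  -6.8 -55.3  -7.3  52.5   5.5  61.    6.5]
rim ends [ 594. -153.  129.] [ 388. -135.  129.]
orange top [ 521.6 -269.6   40. ] [ 520.8 -266.7   38. ] scene [ 526.  -267.9   40. ]
black [ 427.8 -239.6   40. ]
```

Call:
servo_tool --gripper '[0,0,0,0,0,0,0,0]' --slide '[[-0.0235,-0.0117,-0.023],[-0.0235,-0.0117,-0.023],[-0.0235,-0.0117,-0.023],[-0.0235,-0.0117,-0.023],[-0.0235,-0.0117,-0.023],[-0.0235,-0.0117,-0.023],[-0.0235,-0.0117,-0.023],[-0.0235,-0.0117,-0.023]]' --delta_rot '[[0,0,0],[0,0,0],[0,0,0],[0,0,0],[0,0,0],[0,0,0],[0,0,0],[0,0,0]]'

```text
t: 1.0
tcp_pos: [301.3, 419.4, 391.8]
eef_rot: [0.124, 0.992, 0.0, 0.0]
contact_force: [-0.3, 0.0, 0.1]
width: 0.4
grasp_force: 0.0
```

Call:
servo_tool --gripper '[0,0,0,0,0,0,0,0]' --slide '[[-0.0268,-0.0344,0],[-0.0268,-0.0344,0],[-0.0268,-0.0344,0],[-0.0268,-0.0344,0],[-0.0268,-0.0344,0],[-0.0268,-0.0344,0],[-0.0268,-0.0344,0],[-0.0268,-0.0344,0]]' --delta_rot '[[0,0,0],[0,0,0],[0,0,0],[0,0,0],[0,0,0],[0,0,0],[0,0,0],[0,0,0]]'

```text
t: 1.8
tcp_pos: [441.1, 99.1, 390.9]
eef_rot: [0.124, 0.992, 0.0, 0.0]
contact_force: [0.1, -0.0, 0.2]
width: -0.0
grasp_force: 0.0
```

Call:
servo_tool --gripper '[0,0,0,0,0,0,0,0]' --slide '[[-0.015,-0.0358,0.0238],[-0.015,-0.0358,0.0238],[-0.015,-0.0358,0.0238],[-0.015,-0.0358,0.0238],[-0.015,-0.0358,0.0238],[-0.015,-0.0358,0.0238],[-0.015,-0.0358,0.0238],[-0.015,-0.0358,0.0238]]' --delta_rot '[[0,0,0],[0,0,0],[0,0,0],[0,0,0],[0,0,0],[0,0,0],[0,0,0],[0,0,-0.13]]'

```text
t: 2.6
tcp_pos: [486.4, -207.9, 199.4]
eef_rot: [0.058, 0.998, 0.0, 0.0]
contact_force: [0.3, -0.4, -0.7]
width: 0.3
grasp_force: 0.0
```

Run:
```python
from cell import manip, viewer
import cv2,numpy as np
s=manip.read_state(); print(s['joint_positions'],s['tcp_pos'],s['eef_rot'])
a=viewer.grab_frame('scene')['color'][100:250,130:330,::-1]; b=viewer.grab_frame('top')['color'][150:300,230:430,::-1]
cv2.imwrite('pics/d1.png',np.hstack([cv2.resize(i,(400,300),interpolation=cv2.INTER_CUBIC) for i in(a,b)]))
```

```text
[-5.55855577e-01  2.26182019e-01 -8.86677488e-02  1.25591175e+00
  2.10644368e-04 -4.39337420e-01] [ 486.41162242 -207.89536878  199.44917786] [5.82261251e-02 9.98303414e-01 8.42418011e-05 6.55671779e-05]
```

View pics/d1.png

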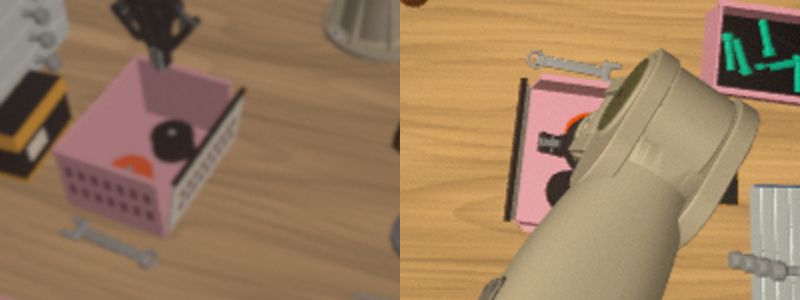

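The fingers hang over the bin just behind the flap, clear of the pulleys. Now down and push outwards.

Call:
servo_tool --gripper '[0,0,0,0,0,0,0,0]' --slide '[[0,0,0.035],[0,0,0.035],[0,0,0.034],[0,0.02,0],[0,0.02,0],[0,0.02,0],[0,0.02,0],[0,0.02,0]]' --delta_rot '[[0,0,0],[0,0,0],[0,0,0],[0,0,0],[0,0,0],[0,0,0],[0,0,0],[0,0,0]]'

```text
t: 3.5
tcp_pos: [498.5, -105.5, 97.0]
eef_rot: [0.06, 0.998, 0.0, 0.0]
contact_force: [0.8, 0.3, 1.1]
width: 0.1
grasp_force: 0.0
```

Call:
servo_tool --gripper '[0,0,0,0,0,0,0,0]' --slide '[[0,0.006,0.01],[0,0.006,0.01],[0,0.005,0.012],[0,0.005,0.013],[0,0.003,0.0125],[0,0.002,0.0125],[0,0,0.002],[0,0,0.002]]' --delta_rot '[[0,0,0],[0,0,0],[0,0,0],[0,0,0],[0,0,0],[0,0,0],[0,0,0],[0,0,0]]'

```text
t: 4.3
tcp_pos: [502.8, -80.1, 22.7]
eef_rot: [0.059, 0.998, 0.0, 0.001]
contact_force: [0.9, 4.9, 10.6]
width: -0.1
grasp_force: 0.0
```

Call:
servo_tool --gripper '[0,0,0]' --slide '[[0,0,0.002],[0,0,0.002],[0,0,0]]' --delta_rot '[[0,0,0],[0,0,0],[0,0,0]]'

```text
t: 4.6
tcp_pos: [503.2, -80.6, 18.9]
eef_rot: [0.06, 0.998, -0.0, 0.002]
contact_force: [1.9, 3.3, 6.7]
width: -0.2
grasp_force: 0.0
```

Call:
servo_tool --gripper '[0,0,0]' --slide '[[0,0,0.002],[0,0,0.001],[0,0,0]]' --delta_rot '[[0,0,0],[0,0,0],[0,0,0]]'

```text
t: 4.9
tcp_pos: [504.0, -80.9, 17.7]
eef_rot: [0.06, 0.998, -0.001, 0.003]
contact_force: [-0.6, 6.8, 17.8]
width: 0.0
grasp_force: 0.0
```

Call:
servo_tool --gripper '[0,0,0]' --slide '[[0,0,0.002],[0,0,0.001],[0,0,0]]' --delta_rot '[[0,0,0],[0,0,0],[0,0,0]]'

```text
t: 5.2
tcp_pos: [501.1, -80.2, 11.6]
eef_rot: [0.06, 0.998, 0.0, -0.001]
contact_force: [0.4, 1.6, 0.4]
width: -0.1
grasp_force: 0.0
```

Call:
servo_tool --gripper '[0,0,0,0,0,0.5,1,1]' --slide '[[0,0,-0.01],[0,0,-0.03],[0,0,-0.04],[0,0,-0.045],[0,0,-0.045],[0,0,-0.045],[0,0,-0.045],[0,0,-0.045]]' --delta_rot '[[0,0,0],[0,0,0],[0,0,0],[0,0,0],[0,0,0],[0,0,0],[0,0,0],[0,0,0]]'

```text
t: 6.0
tcp_pos: [500.9, -80.4, 319.6]
eef_rot: [0.06, 0.998, -0.0, -0.0]
contact_force: [0.5, -0.6, -0.3]
width: 42.9
grasp_force: 0.0
```

Run:
```python
from cell import manip, viewer
import cv2,numpy as np
s=manip.read_state(); print(s['joint_positions'],s['tcp_pos'],s['eef_rot'])
a=viewer.grab_frame('scene')['color'][100:250,140:340,::-1]; b=viewer.grab_frame('top')['color'][150:300,200:400,::-1]
cv2.imwrite('pics/d2.png',np.hstack([cv2.resize(i,(400,300),interpolation=cv2.INTER_CUBIC) for i in(a,b)]))
```

```text
[-3.17346268e-01  1.74076061e-01  1.38016797e-01  1.53490020e+00
 -2.33532319e-04 -1.97895188e-01] [500.89095132 -80.39122998 319.56470386] [ 5.96900281e-02  9.98216950e-01 -9.21305777e-05 -1.08626793e-04]
```

View pics/d2.png

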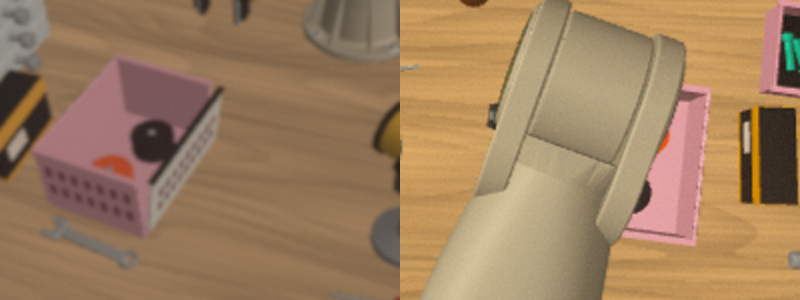

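Judging by the scene crop, the flap is still upright, with its rim from (220,90) to (150,185). The push slipped off. I'll clear the view and measure the flap properly.

Call:
servo_tool --gripper '[0,0,0,0,0,0]' --slide '[[0.01,0.04,-0.01],[0.01,0.04,-0.01],[0.01,0.04,-0.01],[0.01,0.04,-0.01],[0.01,0.04,-0.01],[0.01,0.04,-0.01]]' --delta_rot '[[0,0,0],[0,0,0],[0,0,0],[0,0,0],[0,0,0],[0,0,0]]'

```text
t: 6.7
tcp_pos: [469.7, 166.3, 377.5]
eef_rot: [0.06, 0.998, -0.0, -0.0]
contact_force: [1.1, -0.4, 0.8]
width: 0.1
grasp_force: 0.0
```

Run:
```python
from cell import manip, viewer
import cv2,numpy as np
from h import *
def crop(f,x,y,w,h,s):
    c=cv2.resize(f[y:y+h,x:x+w,::-1],None,fx=s,fy=s,interpolation=cv2.INTER_CUBIC)
    for i in range(0,w,10): cv2.line(c,(i*s,0),(i*s,8 if (x+i)%50 else 18),(0,0,255),1)
    for i in range(0,h,10): cv2.line(c,(0,i*s),(8 if (y+i)%50 else 18,i*s),(0,0,255),1)
    return c
a=viewer.grab_frame('scene')['color']; b=viewer.grab_frame('top')['color']
cv2.imwrite('pics/d3.png',np.hstack([crop(a,190,120,80,120,5),crop(b,260,170,80,120,5)]))
n=np.array([.118,.993,0]); t=np.array([.993,-.118,0]); c=np.array([481,-252,0])
for d in(82,88):
  for z in(12,129):
    for y in(-108,108): print(d,z,y,[proj(k,c+n*d+t*y+[0,0,z]).round(1)[0] for k in('scene','top')])
```

```text
82 12 -108 [array([245.7, 167.7]), array([288.1, 258.9])]
82 12 108 [array([211.7, 214.1]), array([296.9, 193.8])]
82 129 -108 [array([243.7, 139.9]), array([292.3, 260.8])]
82 129 108 [array([206.9, 186.5]), array([301.9, 189.1])]
88 12 -108 [array([247.4, 168.2]), array([286.3, 258.6])]
88 12 108 [array([213.4, 214.7]), array([295.2, 193.5])]
88 129 -108 [array([245.5, 140.4]), array([290.3, 260.5])]
88 129 108 [array([208.8, 187.1]), array([300. , 188.8])]
```

View pics/d3.png

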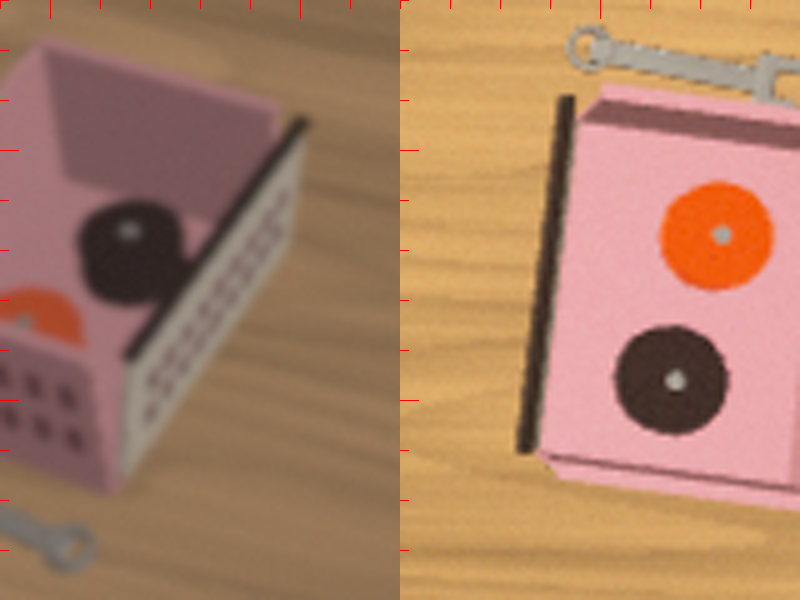

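The flap is still about 0.17 rad open. The tip most likely caught in the perforated panel and dragged it back up when I lifted. I'll repeat, finish on the solid lip, and press gently.

Call:
servo_tool --gripper '[0,0,0,0,0,0,0,0]' --slide '[[-0.0076,-0.046,0.017],[-0.0076,-0.046,0.017],[-0.0076,-0.046,0.017],[-0.0076,-0.046,0.017],[-0.0076,-0.046,0.017],[-0.0076,-0.046,0.017],[-0.0076,-0.046,0.017],[-0.0076,-0.046,0.017]]' --delta_rot '[[0,0,0],[0,0,0],[0,0,0],[0,0,0],[0,0,0],[0,0,0],[0,0,0],[0,0,0]]'

```text
t: 7.6
tcp_pos: [486.0, -210.0, 240.2]
eef_rot: [0.06, 0.998, 0.0, -0.001]
contact_force: [1.3, -0.0, 0.8]
width: -0.1
grasp_force: 0.0
```

Call:
servo_tool --gripper '[0,0,0,0,0]' --slide '[[0,0,0.04],[0,0,0.04],[0,0,0.04],[0,0,0.04],[0,0,0]]' --delta_rot '[[0,0,0],[0,0,0],[0,0,0],[0,0,0],[0,0,0]]'

```text
t: 8.1
tcp_pos: [482.0, -205.4, 75.7]
eef_rot: [0.06, 0.998, 0.003, -0.005]
contact_force: [-1.0, 1.0, -0.0]
width: -0.6
grasp_force: 0.0
```

Call:
servo_tool --gripper '[0,0,0,0,0,0,0]' --slide '[[0,0.017,0],[0,0.017,0],[0,0.017,0],[0,0.017,0],[0,0.017,0],[0,0.017,0],[0,0,0]]' --delta_rot '[[0,0,0],[0,0,0],[0,0,0],[0,0,0],[0,0,0],[0,0,0],[0,0,0]]'

```text
t: 8.8
tcp_pos: [501.0, -104.2, 84.4]
eef_rot: [0.058, 0.998, 0.0, 0.002]
contact_force: [0.2, 1.8, 4.6]
width: -0.3
grasp_force: 1.9
```

Call:
servo_tool --gripper '[0,0,0,0,0]' --slide '[[0,0.008,0.01],[0,0.007,0.01],[0,0.003,0.008],[0,0.002,0.007],[0,0,0]]' --delta_rot '[[0,0,0],[0,0,0],[0,0,0],[0,0,0],[0,0,0]]'

```text
t: 9.3
tcp_pos: [501.4, -86.5, 46.0]
eef_rot: [0.059, 0.998, -0.0, -0.0]
contact_force: [-0.5, 0.8, 0.3]
width: -0.0
grasp_force: 0.0
```

Run:
```python
from cell import manip, viewer
import cv2,numpy as np
s=manip.read_state(); print(s['tcp_pos'],s['contact_force'])
a=viewer.grab_frame('scene')['color'][90:250,160:320,::-1]
cv2.imwrite('pics/d4.png',cv2.resize(a,(600,600),interpolation=cv2.INTER_CUBIC))
```

```text
[501.37548538 -86.4825353   45.99801801] [-0.49664975  0.76028791  0.3166019 ]
```

View pics/d4.png

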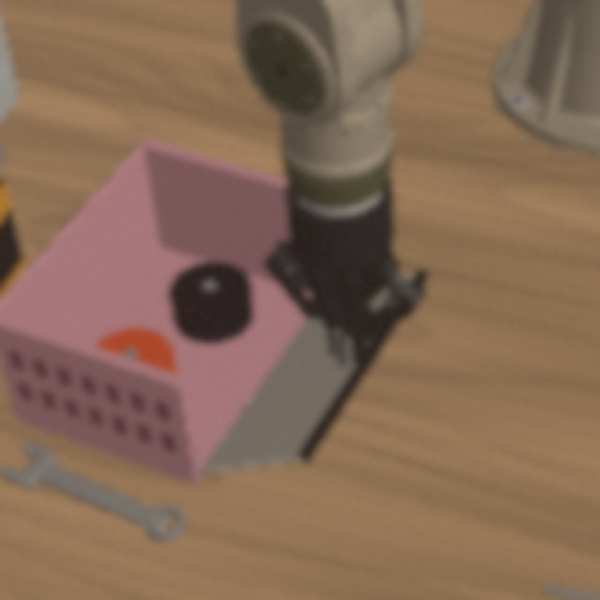

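The flap is now about 1.2 rad open, with the fingertips on its solid inner face. The wide finger knuckles probably hooked the lip last time. I'll lift clear, turn the gripper 90°, and press on the lip.

Call:
servo_tool --gripper '[0,0,0,0,0,0,0]' --slide '[[0,-0.008,-0.01],[0,-0.008,-0.02],[0,0,-0.03],[0,0,-0.04],[0,0,0],[0,0,0],[0,0,0]]' --delta_rot '[[0,0,0],[0,0,0],[0,0,0],[0,0,-0.14],[0,0,-0.14],[0,0,-0.14],[0,0,-0.14]]'

```text
t: 10.05
tcp_pos: [500.3, -103.4, 148.1]
eef_rot: [-0.221, 0.975, -0.001, 0.001]
contact_force: [-0.9, 0.1, -0.7]
width: 0.1
grasp_force: 0.0
```

Call:
servo_tool --gripper '[0,0,0,0,0,0,0,0]' --slide '[[0,0,0],[0,0,0],[0,0,0],[0,0,0],[0,0,0],[0,0,0],[0,0,0],[0,0,0]]' --delta_rot '[[0,0,-0.14],[0,0,-0.14],[0,0,-0.14],[0,0,-0.14],[0,0,-0.14],[0,0,-0.14],[0,0,-0.14],[0,0,-0.03]]'

```text
t: 10.85
tcp_pos: [500.0, -103.2, 147.5]
eef_rot: [-0.664, 0.748, -0.0, 0.0]
contact_force: [-0.2, 0.4, -0.1]
width: 0.0
grasp_force: 0.0
```

Run:
```python
from cell import manip, viewer
import cv2,numpy as np
s=manip.read_state(); print(s['tcp_pos'],s['contact_force'],s['eef_rot'],s['joint_positions'])
f=viewer.grab_frame('scene')['color']
a=f[90:250,160:320]
# black rim line: dark pixels in rim area
np.save('pics/s.npy',f)
for v in range(185,215,3):
    r=f[v,215:275].sum(1); print(v,[(215+i,int(x)) for i,x in enumerate(r) if x<150])
```

```text
[ 499.9866275  -103.17769804  147.46077205] [-0.24518854  0.39617411 -0.10428329] [-6.63882693e-01  7.47836549e-01 -4.97103317e-04  1.40708982e-04] [-3.60717763e-01  2.14891238e-01 -2.32972246e-01  1.12192190e+00
 -2.13613682e-04 -1.81271565e+00]
185 [(258, 147)]
188 [(256, 142)]
191 [(254, 146)]
194 [(252, 146)]
197 []
200 [(248, 144)]
203 [(246, 144)]
206 [(244, 142)]
209 [(242, 144)]
212 []
```

Call:
servo_tool --gripper '[0,0,0,0,0,0,0,0]' --slide '[[-0.024,0,0],[-0.024,0,0],[0,0,0.04],[0,0,0.04],[0,0,0.01],[0,0,0.01],[0,0,0.01],[0,0,0.005]]' --delta_rot '[[0,0,0],[0,0,0],[0,0,0],[0,0,0],[0,0,0],[0,0,0],[0,0,0],[0,0,0]]'

```text
t: 11.7
tcp_pos: [506.3, -55.0, 31.8]
eef_rot: [-0.663, 0.748, -0.001, 0.0]
contact_force: [0.8, 0.0, 0.4]
width: -0.2
grasp_force: 0.0
```

Call:
servo_tool --gripper '[0,0,0,0]' --slide '[[0,0,0.004],[0,0,0.003],[0,0,0.002],[0,0,0]]' --delta_rot '[[0,0,0],[0,0,0],[0,0,0],[0,0,0]]'

```text
t: 12.1
tcp_pos: [505.6, -54.5, 22.5]
eef_rot: [-0.664, 0.748, -0.0, 0.0]
contact_force: [-1.0, 0.1, -0.0]
width: 0.2
grasp_force: 0.0
```

Call:
servo_tool --gripper '[0,0,0]' --slide '[[0,0,0.002],[0,0,0.002],[0,0,0]]' --delta_rot '[[0,0,0],[0,0,0],[0,0,0]]'

```text
t: 12.4
tcp_pos: [505.4, -54.4, 18.3]
eef_rot: [-0.664, 0.748, 0.0, -0.0]
contact_force: [0.4, -0.6, 0.7]
width: -0.0
grasp_force: 0.0
```

Run:
```python
from cell import manip, viewer
import cv2
from h import *
s=manip.read_state(); print(s['tcp_pos'],s['contact_force'])
f=viewer.grab_frame('scene')['color']
cv2.imwrite('pics/d5.png',cv2.resize(f[120:240,200:320,::-1],(600,600),interpolation=cv2.INTER_CUBIC))
n=np.array([.118,.993,0]); t=np.array([.993,-.118,0]); c=np.array([481,-252,0])
for a in(1.2,1.4,1.5): print(a,[(proj('scene',c+n*(86+117*np.sin(a))+t*y+[0,0,12+117*np.cos(a)])[0]).round(1) for y in(-108,108)])
```

```text
[505.37146961 -54.42787901  18.26299221] [ 0.40315811 -0.60833989  0.72418513]
1.2 [array([277.4, 168.3]), array([245.1, 217.4])]
1.4 [array([279.2, 174.1]), array([247.5, 223.2])]
1.5 [array([279.6, 176.9]), array([248.1, 225.9])]
```

View pics/d5.png

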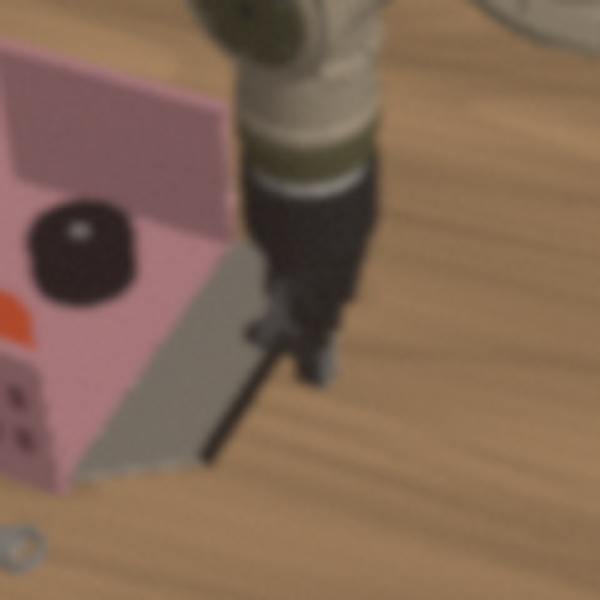

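The rim's near end is at px (241.6,211.6), which puts the flap at about 1.0 rad. The fingers came down outside the lip and touched nothing. I'll back out, lift, come in at r≈100 on the inner face, and follow it down.

Call:
servo_tool --gripper '[0,0,0,0,0,0,0,0]' --slide '[[-0.012,0,0],[-0.003,0,-0.04],[0,0,-0.045],[0,0,-0.02],[0.02,0,0],[0.02,0,0],[0,0,0.02],[0,0,0.01]]' --delta_rot '[[0,0,0],[0,0,0],[0,0,0],[0,0,0],[0,0,0],[0,0,0],[0,0,0],[0,0,0]]'

```text
t: 13.25
tcp_pos: [502.2, -78.9, 92.7]
eef_rot: [-0.663, 0.748, 0.0, 0.0]
contact_force: [-0.3, 0.3, 0.1]
width: 0.1
grasp_force: 0.0
```

Call:
servo_tool --gripper '[0,0,0,0,0,0,0]' --slide '[[0,0,0.012],[0,0,0.012],[-0.002,0,0.012],[-0.002,0,0.012],[-0.002,0,0.012],[-0.001,0,0.008],[0,0,0]]' --delta_rot '[[0,0,0],[0,0,0],[0,0,0],[0,0,0],[0,0,0],[0,0,0],[0,0,0]]'

```text
t: 13.95
tcp_pos: [502.4, -71.9, 24.0]
eef_rot: [-0.664, 0.748, 0.001, -0.001]
contact_force: [-0.4, -0.5, -0.8]
width: 0.1
grasp_force: 0.0
```

Call:
servo_tool --gripper '[0,0,0,0]' --slide '[[0,0,0.002],[0,0,0.002],[0,0,0.002],[0,0,0]]' --delta_rot '[[0,0,0],[0,0,0],[0,0,0],[0,0,0]]'

```text
t: 14.35
tcp_pos: [503.6, -72.6, 19.6]
eef_rot: [-0.663, 0.748, -0.0, 0.0]
contact_force: [0.1, -0.3, -0.5]
width: -0.1
grasp_force: 0.1
```

Run:
```python
from cell import manip, viewer
s=manip.read_state(); print(s['tcp_pos'],s['contact_force'])
f=viewer.grab_frame('scene')['color']
for v in range(190,230,3):
    r=f[v,215:290].sum(1); print(v,[(215+i,int(x)) for i,x in enumerate(r) if x<175])
```

```text
[503.59781814 -72.57404112  19.56494557] [ 0.11954396 -0.31110768 -0.49211807]
190 [(254, 163), (255, 130), (256, 135), (257, 160), (264, 165)]
193 [(256, 156), (257, 167), (262, 149), (263, 170)]
196 [(260, 151), (261, 164)]
199 [(258, 172), (259, 165)]
202 [(257, 159)]
205 [(255, 160)]
208 [(253, 156)]
211 [(251, 159)]
214 [(249, 149)]
217 [(247, 160), (248, 173)]
220 []
223 []
226 []
229 []
```

Run:
```python
from cell import viewer
from h import *
f=viewer.grab_frame('top')['color']
for v in range(180,202,2):
    r=f[v,225:310].sum(1); print(v,[(225+i,int(x)) for i,x in enumerate(r) if x<200])
n=np.array([.118,.993,0]); t=np.array([.993,-.118,0]); c=np.array([481,-252,0])
for a in(0.17,.8,1.0,1.2,1.35,1.5): print(a,[(proj(k,c+n*(86+117*np.sin(a))+t*y+[0,0,12+117*np.cos(a)])[0]).round(1).tolist() for k in('scene','top') for y in(-108,108)])
print(proj('scene',[505.4,-54.4,18.3]),proj('scene',[503.6,-72.6,19.6]),proj('scene',[501.4,-86.5,46]))
```

```text
180 []
182 []
184 []
186 []
188 []
190 []
192 []
194 []
196 []
198 []
200 []
0.17 [[250.7, 142.4], [214.5, 189.5], [284.3, 259.6], [294.1, 188.0]]
0.8 [[270.0, 156.6], [236.2, 205.2], [262.4, 255.9], [272.4, 186.4]]
1.0 [[274.3, 162.4], [241.3, 211.3], [257.5, 255.0], [267.5, 186.6]]
1.2 [[277.4, 168.3], [245.1, 217.4], [254.0, 254.3], [263.9, 187.0]]
1.35 [[278.9, 172.7], [247.0, 221.8], [252.3, 253.8], [262.2, 187.5]]
1.5 [[279.6, 176.9], [248.1, 225.9], [251.5, 253.5], [261.2, 188.1]]
[[263.49721199 200.3813125 ]] [[257.95370549 198.27117401]] [[253.51684353 190.70310604]]
```

Call:
servo_tool --gripper '[0,0,0,0]' --slide '[[0,0,0.002],[0,0,0.002],[0,0,0.002],[0,0,0]]' --delta_rot '[[0,0,0],[0,0,0],[0,0,0],[0,0,0]]'

```text
t: 14.85
tcp_pos: [503.2, -72.3, 13.1]
eef_rot: [-0.664, 0.748, 0.0, -0.0]
contact_force: [0.6, -0.6, 0.1]
width: -0.2
grasp_force: 0.0
```

```bash
cat > rim.py <<'E'
from cell import manip, viewer
s=manip.read_state(); print(s['tcp_pos'].round(1),s['contact_force'].round(1))
f=viewer.grab_frame('scene')['color']
for v in range(208,232,2):
    r=f[v,225:275].astype(int).sum(1); i=r.argmin(); print(v,225+i,r[i],end=' | ')
E
python3 rim.py
```

```text
[503.2 -72.3  13.1] [ 0.6 -0.6  0.1]
208 254 165 | 210 253 163 | 212 252 156 | 214 250 160 | 216 249 161 | 218 248 160 | 220 247 155 | 222 246 256 | 224 274 334 | 226 272 350 | 228 234 351 | 230 232 348 |
```

Call:
servo_tool --gripper '[0,0,0,0]' --slide '[[0,0,0.002],[0,0,0.002],[0,0,0.002],[0,0,0]]' --delta_rot '[[0,0,0],[0,0,0],[0,0,0],[0,0,0]]'

```text
t: 15.3
tcp_pos: [503.2, -72.3, 7.1]
eef_rot: [-0.664, 0.748, 0.0, -0.0]
contact_force: [0.5, -0.3, 0.2]
width: -0.3
grasp_force: 0.0
```

```bash
python3 rim.py
```

```text
[503.2 -72.3   7.1] [ 0.5 -0.3  0.2]
208 256 163 | 210 254 168 | 212 253 158 | 214 252 157 | 216 251 167 | 218 249 169 | 220 248 158 | 222 247 161 | 224 247 274 | 226 274 352 | 228 229 351 | 230 237 348 |
```

Call:
servo_tool --gripper '[0,0,0,0]' --slide '[[0,0,0.002],[0,0,0.002],[0,0,0.001],[0,0,0]]' --delta_rot '[[0,0,0],[0,0,0],[0,0,0],[0,0,0]]'

```text
t: 15.75
tcp_pos: [503.3, -72.4, 2.3]
eef_rot: [-0.664, 0.748, 0.0, -0.0]
contact_force: [0.7, -0.6, -0.0]
width: 0.2
grasp_force: 0.0
```

```bash
python3 rim.py
```

```text
[503.3 -72.4   2.3] [ 0.7 -0.6 -0. ]
208 257 168 | 210 255 166 | 212 254 168 | 214 253 158 | 216 252 172 | 218 251 166 | 220 249 164 | 222 248 163 | 224 247 203 | 226 247 332 | 228 225 352 | 230 232 348 |
```

Call:
servo_tool --gripper '[0,0,0,0]' --slide '[[0,0,0.002],[0,0,0.001],[0,0,0.001],[0,0,0]]' --delta_rot '[[0,0,0],[0,0,0],[0,0,0],[0,0,0]]'

```text
t: 16.2
tcp_pos: [503.4, -72.4, -1.7]
eef_rot: [-0.664, 0.748, 0.0, -0.0]
contact_force: [-1.0, -0.2, -0.0]
width: 0.2
grasp_force: 0.0
```

```bash
python3 rim.py
```

```text
[503.4 -72.4  -1.7] [-1.  -0.2 -0. ]
208 257 171 | 210 256 175 | 212 255 164 | 214 254 165 | 216 253 171 | 218 251 169 | 220 250 167 | 222 249 165 | 224 248 168 | 226 247 270 | 228 227 351 | 230 232 350 |
```

Call:
servo_tool --gripper '[0,0,0,0]' --slide '[[0,0,0.001],[0,0,0.001],[0,0,0.001],[0,0,0]]' --delta_rot '[[0,0,0],[0,0,0],[0,0,0],[0,0,0]]'

```text
t: 16.65
tcp_pos: [503.3, -72.4, -4.7]
eef_rot: [-0.664, 0.748, 0.0, -0.0]
contact_force: [-0.1, 0.1, 0.5]
width: -0.1
grasp_force: 0.0
```

Call:
servo_tool --gripper '[0,0,0]' --slide '[[0,0,0.001],[0,0,0.001],[0,0,0]]' --delta_rot '[[0,0,0],[0,0,0],[0,0,0]]'

```text
t: 16.95
tcp_pos: [503.6, -72.4, -5.4]
eef_rot: [-0.664, 0.748, -0.0, 0.0]
contact_force: [-3.0, 0.8, 10.4]
width: 0.4
grasp_force: 5.3
```

```bash
python3 rim.py
```

```text
[503.6 -72.4  -5.4] [-3.   0.8 10.4]
208 258 166 | 210 257 166 | 212 256 177 | 214 255 173 | 216 253 162 | 218 252 161 | 220 251 174 | 222 249 176 | 224 248 160 | 226 247 209 | 228 248 339 | 230 230 347 |
```

Call:
servo_tool --gripper '[0,0]' --slide '[[0,0,0.001],[0,0,0]]' --delta_rot '[[0,0,0],[0,0,0]]'

```text
t: 17.2
tcp_pos: [503.6, -72.4, -5.6]
eef_rot: [-0.664, 0.748, -0.0, 0.0]
contact_force: [-5.7, 1.7, 17.7]
width: -0.1
grasp_force: 8.9
```

Call:
servo_tool --gripper '[0,0,0,0,0,0]' --slide '[[0,0,-0.005],[0,0,-0.02],[0,0,-0.04],[0,0,-0.045],[0,0,-0.045],[0,0,-0.045]]' --delta_rot '[[0,0,0],[0,0,0],[0,0,0],[0,0,0],[0,0,0],[0,0,0]]'

```text
t: 17.8
tcp_pos: [503.1, -72.3, 194.2]
eef_rot: [-0.664, 0.748, -0.0, -0.0]
contact_force: [1.8, -0.7, 0.2]
width: -0.1
grasp_force: 0.0
```

```bash
python3 rim.py; python3 -c "
from h import *
print(proj('scene',manip.read_state()['tcp_pos']) if 0 else '')
from cell import viewer,manip
print({k:v for k,v in viewer.grab_frame('wrist').items() if k!='color'})
print(manip.read_state()['joint_positions'])"
```

```text
[503.1 -72.3 194.2] [ 1.8 -0.7  0.2]
208 258 171 | 210 257 174 | 212 256 175 | 214 255 178 | 216 253 169 | 218 252 164 | 220 251 176 | 222 249 177 | 224 248 163 | 226 247 209 | 228 248 337 | 230 235 347 | 
{'fovy': 62.03505097927732, 'cx': 251.01473684073986, 'cy': 188.89606971416913, 'tool_from_camera': array([[-3.97457268e-04, -9.53818461e-01, -3.00383399e-01,
         7.61576901e+01],
       [ 9.99999382e-01, -6.73027058e-05, -1.10945698e-03,
        -2.93728640e-01],
       [ 1.03800394e-03, -3.00383654e-01,  9.53817898e-01,
        -1.67129423e+02],
       [ 0.00000000e+00,  0.00000000e+00,  0.00000000e+00,
         1.00000000e+00]])}
[-3.00743585e-01  1.84519844e-01 -1.42242265e-01  1.23251639e+00
 -2.36031067e-05 -1.75201092e+00]
```

The flap stayed down after release, with the rim end at v≈226.5. Now to the lamp handle.

Call:
servo_tool --gripper '[0,0,0,0]' --slide '[[0,0,-0.045],[0,0,-0.045],[0,0,-0.045],[0,0,-0.045]]' --delta_rot '[[0,0,0],[0,0,0],[0,0,0],[0,0,0]]'

```text
t: 18.3
tcp_pos: [503.1, -72.3, 373.5]
eef_rot: [-0.664, 0.748, 0.0, -0.0]
contact_force: [0.8, -0.2, 0.7]
width: -0.2
grasp_force: 0.0
```

Call:
servo_tool --gripper '[0,0,0,0,1,1,1,1]' --slide '[[-0.0467,0.0008,0],[-0.0467,0.0008,0],[-0.0467,0.0008,0],[-0.0467,0.0008,0],[-0.0467,0.0008,0],[-0.0467,0.0008,0],[-0.0467,0.0008,0],[-0.0467,0.0008,0]]' --delta_rot '[[0,0,0],[0,0,0],[0,0,0],[0,0,0],[0,0,0],[0,0,0],[0,0,0],[0,0,0]]'

```text
t: 19.1
tcp_pos: [541.6, 301.2, 371.6]
eef_rot: [-0.664, 0.748, 0.0, -0.0]
contact_force: [1.3, -0.0, 0.6]
width: 57.9
grasp_force: 0.0
```

Call:
servo_tool --gripper '[1,1,1,1,1]' --slide '[[0,0,0.03],[0,0,0.03],[0,0,0.03],[0,0,0.03],[0,0,0]]' --delta_rot '[[0,0,0.105],[0,0,0.105],[0,0,0.106],[0,0,0],[0,0,0]]'

```text
t: 19.6
tcp_pos: [538.8, 298.3, 246.6]
eef_rot: [-0.538, 0.843, 0.001, -0.005]
contact_force: [-0.5, 0.5, -0.3]
width: 85.7
grasp_force: 0.0
```

Run:
```python
from cell import manip, viewer
import cv2
from h import *
s=manip.read_state(); print(s['tcp_pos'],s['eef_rot'],s['width'])
w=viewer.grab_frame('wrist'); T=w['tool_from_camera']
f=192/np.tan(np.radians(w['fovy']/2))
def pj(p):
    c=T[:3,:3].T@(np.array(p,float)-T[:3,3]); return (w['cx']+f*c[0]/c[2],w['cy']+f*c[1]/c[2])
for p in([0,0,0],[0,0,-18.7],[0,42,0],[0,-42,0],[0,42,-19],[0,42,-13]): print(p,np.round(pj(p),1))
Rt=R.from_quat(s['eef_rot'])
for q in(-155,-125,-95,-45): 
    P=lamp([488,186.7,-2.005,-.068],np.array([[q,0,0.]]))[0]; print(q,P.round(1),np.round(pj(Rt.inv().apply(P-s['tcp_pos'])),1))
img=w['color'][:,:,::-1].copy(); np.save('pics/w.npy',img)
b=viewer.grab_frame('scene')['color'][90:240,280:430,::-1]
cv2.imwrite('pics/w1.png',np.hstack([cv2.resize(img,(460,345),interpolation=cv2.INTER_AREA),cv2.resize(b,(340,345),interpolation=cv2.INTER_CUBIC)]))
```

```text
[538.77715508 298.26109208 246.64348105] [-0.53772174  0.84310698  0.00096619 -0.00500093] 85.72057190220352
[0, 0, 0] [251.5 228. ]
[0, 0, -18.7] [251.6 243.1]
[0, 42, 0] [325.1 228. ]
[0, -42, 0] [178. 228.]
[0, 42, -19] [333.3 243.4]
[0, 42, -13] [330.5 238.2]
-155 [553.1 327.  179.5] [249.8 230.4]
-125 [540.5 299.8 181.5] [249.7 195.7]
-95 [527.9 272.7 183.5] [249.6 157.9]
-45 [506.9 227.4 186.9] [249.4  86.5]
```

View pics/w1.png

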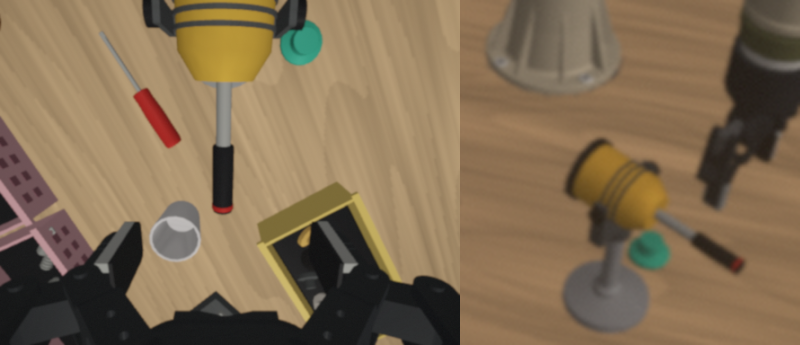

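The wrist view shows the handle at px (248,199), centred between the fingers. The open finger ends at (145..362,247) sit about 43 mm behind the nominal TCP, which agrees with the flap contact. So I'll put the handle 45 mm behind the TCP.

Call:
servo_tool --gripper '[1,1,1,1,1]' --slide '[[-0.003,-0.001,0.03],[0,0,0.03],[0,0,0.03],[0,0,0.025],[0,0,0]]' --delta_rot '[[0,0,0],[0,0,0],[0,0,0],[0,0,0],[0,0,0]]'

```text
t: 20.2
tcp_pos: [543.0, 301.1, 136.0]
eef_rot: [-0.538, 0.843, 0.0, -0.002]
contact_force: [-0.6, 0.0, -0.2]
width: 85.5
grasp_force: 0.0
```

Call:
servo_tool --gripper '[0.1,0.1,0.1,0.1,0.1,0.1]' --slide '[[0,0,0],[0,0,0],[0,0,0],[0,0,0],[0,0,0],[0,0,0]]' --delta_rot '[[0,0,0],[0,0,0],[0,0,0],[0,0,0],[0,0,0],[0,0,0]]' --squeeze 30

```text
t: 20.8
tcp_pos: [544.1, 302.0, 138.2]
eef_rot: [-0.538, 0.843, 0.0, 0.001]
contact_force: [0.6, 0.3, 2.3]
width: 17.3
grasp_force: 29.2
```

Gripped, width 17.3 mm. Swivel +0.51 rad about the post.

Call:
servo_tool --gripper '[0.1,0.1,0.1,0.1,0.1,0.1,0.1]' --slide '[[0.00046,0.0108,0],[0.00046,0.0108,0],[0.00046,0.0108,0],[0.00046,0.0108,0],[0.00046,0.0108,0],[0.00046,0.0108,0],[0,0,0]]' --delta_rot '[[0,0,-0.085],[0,0,-0.085],[0,0,-0.085],[0,0,-0.085],[0,0,-0.085],[0,0,-0.085],[0,0,0]]'

```text
t: 21.5
tcp_pos: [479.3, 314.7, 137.9]
eef_rot: [0.734, -0.679, -0.001, -0.001]
contact_force: [-1.3, 5.0, 0.3]
width: 16.5
grasp_force: 29.2
```

Call:
servo_tool --gripper '[0.1,0.1,0.1,0.1,0.1,0.1,0.1]' --slide '[[-0.0033,0,-0.0091],[-0.0033,0,-0.0091],[-0.0033,0,-0.0091],[-0.0033,0,-0.0091],[-0.0033,0,-0.0091],[-0.0033,0,-0.0091],[0,0,0]]' --delta_rot '[[0,-0.07,0],[0,-0.07,0],[0,-0.07,0],[0,-0.07,0],[0,-0.07,0],[0,-0.07,0],[0,0,0]]'

```text
t: 22.2
tcp_pos: [480.0, 324.3, 196.4]
eef_rot: [0.716, -0.665, -0.155, -0.145]
contact_force: [-2.7, 7.0, 4.9]
width: 17.1
grasp_force: 29.9
```

Run:
```python
from cell import manip, viewer
import numpy as np
from h import R
s=manip.read_state(); print(s['tcp_pos'],s['contact_force'],s['torque'],s['width'],R.from_quat(s['eef_rot']).as_matrix().round(3).tolist())
for n in('scene','top'):
    np.save(f'pics/{n}l.npy',viewer.grab_frame(n)['color'])
```

```text
[479.96879702 324.34236921 196.38591863] [-2.67006222  7.00545214  4.92231828] [1.33158435 0.42381859 0.00710298] 17.116802256591743 [[0.068, -0.997, -0.03], [-0.908, -0.074, 0.413], [-0.414, -0.001, -0.91]]
```

Call:
servo_tool --gripper '[1,1,1,1,1,1,1,1]' --slide '[[0,0,0],[0,0,0],[0,0,0],[0,0,0],[0,0,-0.02],[0,0,-0.04],[0,0,-0.04],[0,0,-0.04]]' --delta_rot '[[0,0,0],[0,0,0],[0,0,0],[0,0,0],[0,0,0],[0,0,0],[0,0,0],[0,0,0]]'

```text
t: 23.1
tcp_pos: [483.8, 265.5, 323.3]
eef_rot: [0.717, -0.665, -0.153, -0.142]
contact_force: [0.5, -0.6, 0.1]
width: 85.4
grasp_force: 0.0
```

Call:
servo_tool --gripper '[1,1,1,1,1,1,1,1]' --slide '[[-0.0302,0.0318,0.0071],[-0.0302,0.0318,0.0071],[-0.0302,0.0318,0.0071],[-0.0302,0.0318,0.0071],[-0.0302,0.0318,0.0071],[-0.0302,0.0318,0.0071],[-0.0302,0.0318,0.0071],[-0.0302,0.0318,0.0071]]' --delta_rot '[[0,0,0],[0,0,0],[0,0,0],[0,0,0],[0,0,0],[0,0,0],[0,0,0],[0,0,0]]'

```text
t: 23.9
tcp_pos: [210.8, 491.0, 369.2]
eef_rot: [0.717, -0.665, -0.153, -0.142]
contact_force: [1.0, 0.6, -0.2]
width: 85.4
grasp_force: 0.0
```

Run:
```python
from cell import viewer
import cv2, numpy as np
def crop(f,x,y,w,h,s):
    c=cv2.resize(f[y:y+h,x:x+w,::-1],None,fx=s,fy=s,interpolation=cv2.INTER_CUBIC)
    for i in range(0,w,10): cv2.line(c,(i*s,0),(i*s,8 if (x+i)%50 else 18),(0,0,255),1)
    for i in range(0,h,10): cv2.line(c,(0,i*s),(8 if (y+i)%50 else 18,i*s),(0,0,255),1)
    return c
t=viewer.grab_frame('top')['color']; s=viewer.grab_frame('scene')['color']
np.save('pics/t1.npy',t);np.save('pics/s1.npy',s)
a=crop(t,110,190,100,75,4); b=crop(s,310,130,100,75,4)
c=cv2.resize(t[:,:,::-1],(400,300)); d=cv2.resize(s[:,:,::-1],(400,300))
cv2.imwrite('pics/f1.png',np.vstack([np.hstack([a,b]),np.hstack([c,d])]))
```

```text
(no output)
```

View pics/f1.png

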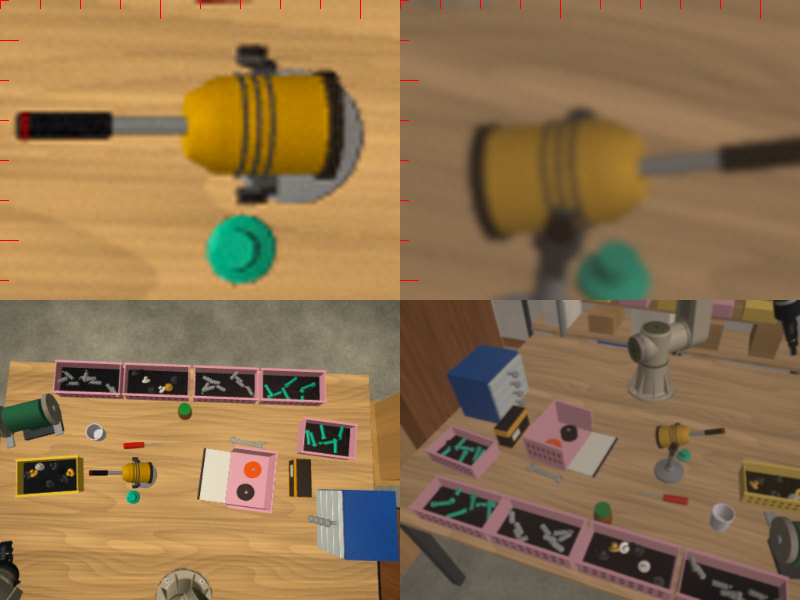

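The flap is down and lies flat, everything else is where it was, and the lamp now points at the bin. In the top crop the handle runs (16..111,126), the yoke ears are at (252,57) and (257,188), and the lens end is at u≈335. In the scene crop the handle starts at (722,159). Now I'll fit the aim.

```bash
cat > fit.py <<'E'
from h import *
import cv2
t=np.load('pics/t1.npy').astype(int); s=np.load('pics/s1.npy').astype(int)
# orange centroid
def cen(m,x,y): v,u=np.nonzero(m); return np.array([u.mean()+x,v.mean()+y,len(u)])
c=t[190:240,295:350]; print('orange top',cen((c[...,0]>200)&(c[...,1]<120)&(c[...,2]<60),295,190).round(2))
# dark handle centreline, both images
def line(img,x0,x1,y0,y1,th):
    c=img[y0:y1,x0:x1].sum(2); v,u=np.nonzero(c<th); return u+x0,v+y0
for n,img,b,th in(('top',t,(112,140,215,230),150),('scene',s,(389,425,155,180),170)):
    u,v=line(img,*b,th); p=np.polyfit(u,v,1); print(n,'u',u.min(),u.max(),'slope',p.round(4),'n',len(u),'vmid@min,max',np.polyval(p,[u.min(),u.max()]).round(2))
for n,img,b in(('top',t,(105,125,210,232)),('scene',s,(395,430,150,185))):
    x0,x1,y0,y1=b;c=img[y0:y1,x0:x1]; print('red',n,cen((c[...,0]>2*c[...,1])&(c[...,0]>60),x0,y0).round(2))
E
python3 fit.py
```

```text
orange top [322.83 216.86 348.  ]
top u 115 137 slope [-6.900000e-03  2.214397e+02] n 136 vmid@min,max [220.65 220.5 ]
scene u 390 414 slope [-9.850000e-02  2.077489e+02] n 129 vmid@min,max [169.34 166.98]
red top [115.5 221.   14. ]
red scene [412.25 166.92  12.  ]
```

```bash
cat > fit2.py <<'E'
from h import *
T=lambda u,v:(120+u/4-.375,180+v/4-.375); S=lambda u,v:(310+u/4-.375,140+(v-300)/4-.375)
old=[('top',T(21,66),-155,1),('top',T(97,103),-95,1),('top',T(280,197),55,.5),('top',T(213.5,165),0,1),('scene',S(374,562),-155,1),('scene',S(296,515),-95,1)]
new=[('top',(113.6,220.8),-155,1),('top',(137.4,220.8),-95,1),('top',(173.2,220.5),0,1),('scene',(390.1,169.4),-95,1),('scene',(414.7,166.9),-155,1),('scene',(310+171.5/4-.375,130+170/4-.375),0,.7)]
def res(p): return np.concatenate([w*(proj(n,lamp([p[0],p[1],*q],np.array([[d,0,0.]])))[0]-uv) for o,q in((old,p[2:4]),(new,p[4:6])) for n,uv,d,w in o])
r=least_squares(res,[488,187,-2,-.07,-1.5,.35]); p=r.x; print(p.round(3)); print(r.fun.round(1))
o=onz('top',(322.83+.1,216.86),38); print('orange',o.round(1))
v=np.array([o[0],o[1],23])-[p[0],p[1],190]
yaw,tilt=np.arctan2(v[1],v[0]),np.arctan2(-v[2],np.hypot(v[0],v[1])); print('want',yaw,tilt,'err',yaw-p[4],tilt-p[5])
d=R.from_euler('ZY',p[4:6]).apply([1,0,0]); print('miss mm',np.linalg.norm(np.cross(v,d)).round(1), 'hit z23',(np.array([p[0],p[1],190])-d*167/d[2]).round(1))
# image-only check of azimuth: beam ground track in top view through the lamp axis
E
python3 fit2.py
```

```text
[ 4.88113e+02  1.86740e+02 -2.01400e+00 -5.10000e-02 -1.51900e+00
  3.71000e-01]
[ 0.6 -0.2 -0.1  0.1  0.3  0.4  0.  -0.2  1.   0.7 -0.3 -0.9  0.4 -0.
  0.3 -0.  -0.2  0.2 -0.2 -0.1  0.6  0.  -0.1  0.5]
orange [ 522.1 -265.7   38. ]
want -1.4958838205313458 0.352715100014957 err 0.022633535353786538 -0.018562737892798387
miss mm 13.6 hit z23 [ 510.5 -241.6   23. ]
```

```bash
cat > fit3.py <<'E'
from h import *
from cell import viewer
def prof(img,u0,u1,v0,v1,f):   # weighted mid-line (sub-pixel) of a mask-like score per column
    out=[]
    for u in range(u0,u1):
        w=f(img[v0:v1,u].astype(float)); 
        if w.sum()>1.5: out.append((u,(w*np.arange(v0,v1)).sum()/w.sum(),w.sum()))
    return np.array(out)
yel=lambda c:np.clip(((c[:,0]-c[:,2])/np.maximum(c[:,0],1)-.6)/.2,0,1)
def dark(c): s=c.sum(1); b=np.median(np.r_[s[:3],s[-3:]]); w=np.clip((b-s)/b-.25,0,None); return w
N=4
fr={k:np.mean([viewer.grab_frame(k)['color'].astype(float) for _ in range(N)],0) for k in('top','scene')}
P={'top':[prof(fr['top'],116,137,213,229,dark),prof(fr['top'],157,170,200,242,yel),prof(fr['top'],178,190,200,242,yel)],
'scene':[prof(fr['scene'],391,413,160,177,dark),prof(fr['scene'],361,367,150,195,yel),prof(fr['scene'],333,341,150,195,yel)]}
for k in P:
    for a in P[k]: print(k,len(a),a[[0,len(a)//2,-1]].round(2).tolist() if len(a) else '')
E
python3 fit3.py
```

```text
top 21 [[116.0, 220.96, 3.17], [126.0, 220.96, 4.09], [136.0, 220.93, 4.11]]
top 13 [[157.0, 221.0, 17.0], [163.0, 220.96, 24.12], [169.0, 220.22, 22.88]]
top 12 [[178.0, 221.14, 17.77], [184.0, 220.51, 24.01], [189.0, 220.67, 25.19]]
scene 21 [[391.0, 169.21, 2.24], [401.0, 168.31, 2.41], [411.0, 167.19, 1.82]]
scene 6 [[361.0, 172.41, 12.74], [364.0, 172.29, 11.61], [366.0, 172.21, 10.67]]
scene 8 [[333.0, 173.34, 11.06], [337.0, 174.57, 12.77], [340.0, 174.25, 12.94]]
```

```bash
cat >> fit3.py <<'E'
P['top'][1]=P['top'][1][:8]; P['top'][2]=P['top'][2][2:]; P['scene'][2]=P['scene'][2][2:]
L=[(k,a.mean(0)[0],a.mean(0)[1],w) for k in P for a,w in zip(P[k],(1,.6,.6))]
for k in P: a=P[k][0]; h=len(a)//2; L+=[(k,*a[:h].mean(0)[:2],1),(k,*a[h:].mean(0)[:2],1)]
E_=[('top',(113.6,220.9),-155),('top',(137.4,220.9),-95),('scene',(390.1,169.3),-95),('scene',(414.7,166.9),-155),('top',(173.2,220.5),0)]
def res(p,sg):
    r=[];sh={'top':p[4:6],'scene':p[6:8]}
    for k,u,v,w in L:
        q=proj(k,lamp(p[:4],np.array([[-150,0,0],[50,0,0.]])))+sh[k]
        r.append(w*5*(v-np.interp(u,*zip(*sorted(map(tuple,q))))))
    for k,uv,d in E_: r.append(1.5*(proj(k,lamp(p[:4],np.array([[d,0,0.]])))[0]+sh[k]-uv)[0])
    return np.r_[r,p[4:]/sg]
for sg in(.05,.4,1.5):
    r=least_squares(res,[488,187,-1.5,.35,0,0,0,0],args=(sg,)); p=r.x; cov=np.linalg.inv(r.jac.T@r.jac)
    o=onz('top',np.array([322.93,216.86])-p[4:6],38)
    v=np.array([o[0],o[1],23])-[p[0],p[1],190]
    yaw,tilt=np.arctan2(v[1],v[0]),np.arctan2(-v[2],np.hypot(v[0],v[1]))
    print(sg,p.round(3),'orange',o[:2].round(1),'err yaw %.4f tilt %.4f'%(yaw-p[2],tilt-p[3]),'sd',np.sqrt(np.diag(cov))[2:4].round(4),'cost',r.cost.round(2),r.fun[:15].round(1))
E
python3 fit3.py | tail -12
```

```text
scene 21 [[391.0, 169.2, 2.25], [401.0, 168.31, 2.42], [411.0, 167.2, 1.82]]
scene 6 [[361.0, 172.43, 12.7], [364.0, 172.29, 11.8], [366.0, 172.26, 10.59]]
scene 8 [[333.0, 173.41, 11.15], [337.0, 174.55, 13.0], [340.0, 174.26, 12.86]]
0.05 [ 4.88471e+02  1.87089e+02 -1.51200e+00  3.69000e-01 -1.00000e-03
  9.00000e-03 -3.00000e-03  1.20000e-02] orange [ 522.1 -265.7] err yaw 0.0149 tilt -0.0167 sd [0.0051 0.0045] cost 2.38 [ 0.   0.9  0.3 -0.   1.3  0.3 -0.2  0.2  0.5 -0.4  0.4  0.2 -0.   1.1
 -0.4]
0.4 [ 4.88483e+02  1.86946e+02 -1.51400e+00  3.75000e-01 -6.20000e-02
  1.39000e-01 -9.00000e-02  1.96000e-01] orange [ 522.5 -265.9] err yaw 0.0183 tilt -0.0228 sd [0.0055 0.007 ] cost 1.61 [-0.   0.6 -0.2 -0.   0.9 -0.4 -0.1  0.1  0.3 -0.4  0.4  0.3 -0.3  0.8
 -0.4]
1.5 [ 4.88322e+02  1.86882e+02 -1.51500e+00  3.77000e-01 -1.35000e-01
  1.18000e-01 -1.85000e-01  3.00000e-01] orange [ 522.5 -266.1] err yaw 0.0192 tilt -0.0247 sd [0.0058 0.0075] cost 1.32 [-0.   0.5 -0.3 -0.1  0.8 -0.5 -0.1  0.   0.3 -0.4  0.4  0.2 -0.5  0.6
 -0.5]
```

The fits agree on a remaining correction of about +0.02 rad swivel and −0.022 rad tilt. I'll go back, regrip and nudge.

Call:
servo_tool --gripper '[1,1,1,1,1,1,1,1]' --slide '[[0.0302,-0.0318,-0.0071],[0.0302,-0.0318,-0.0071],[0.0302,-0.0318,-0.0071],[0.0302,-0.0318,-0.0071],[0.0302,-0.0318,-0.0071],[0.0302,-0.0318,-0.0071],[0.0302,-0.0318,-0.0071],[0.0302,-0.0318,-0.0071]]' --delta_rot '[[0,0,0],[0,0,0],[0,0,0],[0,0,0],[0,0,0],[0,0,0],[0,0,0],[0,0,0]]'

```text
t: 25.6
tcp_pos: [485.6, 264.7, 322.0]
eef_rot: [0.717, -0.665, -0.153, -0.142]
contact_force: [0.3, 0.5, 0.5]
width: 85.5
grasp_force: 0.0
```

Call:
servo_tool --gripper '[1,1,1,1,1,1]' --slide '[[0,0,0],[0,0,0.04],[0,0,0.04],[0,0,0.04],[0,0,0.02],[0,0,0]]' --delta_rot '[[0,0,0],[0,0,0],[0,0,0],[0,0,0],[0,0,0],[0,0,0]]'

```text
t: 26.2
tcp_pos: [476.8, 323.8, 191.3]
eef_rot: [0.717, -0.665, -0.155, -0.139]
contact_force: [-0.0, 0.2, 0.1]
width: 85.3
grasp_force: 0.0
```

Call:
servo_tool --gripper '[0.1,0.1,0.1,0.1,0.1,0.1]' --slide '[[0,0,0],[0,0,0],[0,0,0],[0,0,0],[0,0,0],[0,0,0]]' --delta_rot '[[0,0,0],[0,0,0],[0,0,0],[0,0,0],[0,0,0],[0,0,0]]'

```text
t: 26.8
tcp_pos: [480.3, 323.0, 194.9]
eef_rot: [0.717, -0.666, -0.153, -0.142]
contact_force: [-0.2, -0.5, 1.0]
width: 17.0
grasp_force: 29.2
```

Call:
servo_tool --gripper '[0.1,0.1,0.1,0.1,0.1]' --slide '[[0.0005,0.0016,0.0016],[0.0006,0.0016,0.0016],[0,0,0],[0,0,0],[0,0,0]]' --delta_rot '[[-0.004,0.011,-0.009],[-0.004,0.011,-0.009],[0,0,0],[0,0,0],[0,0,0]]'

```text
t: 27.3
tcp_pos: [476.7, 323.1, 190.9]
eef_rot: [0.725, -0.66, -0.146, -0.133]
contact_force: [-0.2, 0.8, 1.4]
width: 17.1
grasp_force: 29.1
```

Run:
```python
from cell import manip
from h import R
s=manip.read_state(); m=R.from_quat(s['eef_rot']).as_matrix()
import numpy as np
print(s['tcp_pos'],s['contact_force'],'yaw',np.arctan2(m[1,0],m[0,0]),'tilt',-np.arcsin(m[2,0]))
```

```text
[476.71709515 323.13271094 190.92021163] [-0.21027237  0.78387802  1.37057753] yaw -1.4765497946989954 tilt 0.3981363489489747
```

Call:
servo_tool --gripper '[1,1,1,1,1,1,1,1]' --slide '[[0,0,0],[0,0,0],[0,0,0],[0,0,0],[0,0,-0.02],[0,0,-0.04],[0,0,-0.04],[0,0,-0.04]]' --delta_rot '[[0,0,0],[0,0,0],[0,0,0],[0,0,0],[0,0,0],[0,0,0],[0,0,0],[0,0,0]]'

```text
t: 28.1
tcp_pos: [481.5, 268.5, 321.2]
eef_rot: [0.725, -0.66, -0.146, -0.133]
contact_force: [0.9, 0.1, 1.2]
width: 85.1
grasp_force: 0.0
```

Call:
servo_tool --gripper '[1,1,1,1,1,1,1,1]' --slide '[[-0.0302,0.0318,0.0071],[-0.0302,0.0318,0.0071],[-0.0302,0.0318,0.0071],[-0.0302,0.0318,0.0071],[-0.0302,0.0318,0.0071],[-0.0302,0.0318,0.0071],[-0.0302,0.0318,0.0071],[-0.0302,0.0318,0.0071]]' --delta_rot '[[0,0,0],[0,0,0],[0,0,0],[0,0,0],[0,0,0],[0,0,0],[0,0,0],[0,0,0]]'

```text
t: 28.9
tcp_pos: [203.9, 489.5, 361.8]
eef_rot: [0.725, -0.66, -0.146, -0.133]
contact_force: [1.1, 0.3, -0.0]
width: 85.7
grasp_force: 0.0
```

```bash
sed -i 's/p\[4:6\],38)/p[4:6],23)/' fit3.py; python3 fit3.py; python3 rim.py
```

```text
top 21 [[116.0, 222.42, 2.92], [126.0, 222.1, 3.93], [136.0, 221.75, 4.05]]
top 13 [[157.0, 221.18, 17.25], [163.0, 220.97, 24.11], [169.0, 220.79, 22.11]]
top 12 [[178.0, 220.8, 24.99], [184.0, 220.47, 24.05], [189.0, 220.05, 25.1]]
scene 22 [[391.0, 169.7, 2.1], [402.0, 168.74, 2.43], [412.0, 167.79, 1.6]]
scene 6 [[361.0, 172.36, 12.81], [364.0, 172.34, 11.76], [366.0, 172.24, 10.6]]
scene 8 [[333.0, 173.24, 11.03], [337.0, 174.39, 13.08], [340.0, 174.02, 12.88]]
0.05 [ 4.88537e+02  1.86653e+02 -1.48800e+00  3.34000e-01 -3.00000e-03
  9.00000e-03 -4.00000e-03  1.20000e-02] orange [ 523.1 -268.6] err yaw -0.0067 tilt 0.0170 sd [0.005  0.0044] cost 2.21 [ 0.   0.3  0.6  0.   1.1  0.3 -0.1  0.2  0.4 -0.3  0.6  0.3  0.1  1.3
 -0.2]
0.4 [ 4.88556e+02  1.86483e+02 -1.49100e+00  3.40000e-01 -1.20000e-01
  1.40000e-01 -1.41000e-01  1.93000e-01] orange [ 523.6 -269. ] err yaw -0.0034 tilt 0.0109 sd [0.0054 0.007 ] cost 1.35 [ 0.   0.1  0.1 -0.   0.8 -0.3 -0.1  0.1  0.3 -0.3  0.5  0.3 -0.3  0.9
 -0.3]
1.5 [ 4.88401e+02  1.86374e+02 -1.49100e+00  3.41000e-01 -2.56000e-01
  1.22000e-01 -2.79000e-01  3.02000e-01] orange [ 523.5 -269.5] err yaw -0.0025 tilt 0.0090 sd [0.0057 0.0076] cost 0.93 [ 0.  -0.   0.  -0.   0.7 -0.4 -0.1  0.1  0.2 -0.3  0.4  0.1 -0.5  0.6
 -0.4]
[206.7 488.1 360.9] [-0.9  0.3 -0. ]
208 258 165 | 210 257 164 | 212 256 171 | 214 255 172 | 216 253 164 | 218 252 154 | 220 251 171 | 222 249 172 | 224 248 163 | 226 247 206 | 228 248 329 | 230 235 337 |
```

Swivel is now within about 0.004 rad and tilt is about 0.011 rad short. One small nudge: in grip, z should be about 192.6.

Call:
servo_tool --gripper '[1,1,1,1,1,1,1,1]' --slide '[[0.0302,-0.0318,-0.0071],[0.0302,-0.0318,-0.0071],[0.0302,-0.0318,-0.0071],[0.0302,-0.0318,-0.0071],[0.0302,-0.0318,-0.0071],[0.0302,-0.0318,-0.0071],[0.0302,-0.0318,-0.0071],[0.0302,-0.0318,-0.0071]]' --delta_rot '[[0,0,0],[0,0,0],[0,0,0],[0,0,0],[0,0,0],[0,0,0],[0,0,0],[0,0,0]]'

```text
t: 30.15
tcp_pos: [483.9, 266.2, 319.6]
eef_rot: [0.724, -0.661, -0.146, -0.133]
contact_force: [1.3, 0.9, 0.0]
width: 85.3
grasp_force: 0.0
```

Call:
servo_tool --gripper '[1,1,1,1,1,1,1]' --slide '[[0,0,0],[0,0,0.04],[0,0,0.04],[0,0,0.04],[0,0,0.02],[0,0,0],[0,0,0]]' --delta_rot '[[0,0,0],[0,0,0],[0,0,0],[0,0,0],[0,0,0],[0,0,0],[0,0,0]]'

```text
t: 30.85
tcp_pos: [476.8, 322.7, 191.4]
eef_rot: [0.725, -0.66, -0.146, -0.133]
contact_force: [-0.1, -0.7, 0.4]
width: 85.5
grasp_force: 0.0
```

Call:
servo_tool --gripper '[0.1,0.1,0.1,0.1,0.1,0.1,0.1]' --slide '[[0,0,0],[0,0,0],[0,0,0],[0,0,0],[0,0,0],[0,0,0],[0,0,0]]' --delta_rot '[[0,0,0],[0,0,0],[0,0,0],[0,0,0],[0,0,0],[0,0,0],[0,0,0]]'

```text
t: 31.55
tcp_pos: [476.9, 323.1, 191.2]
eef_rot: [0.725, -0.66, -0.146, -0.133]
contact_force: [-0.7, 0.1, 1.7]
width: 16.9
grasp_force: 29.2
```

Call:
servo_tool --gripper '[0.1,0.1,0.1,0.1]' --slide '[[-0.0006,-0.0002,-0.0014],[0,0,0],[0,0,0],[0,0,0]]' --delta_rot '[[0,-0.01,0],[0,0,0],[0,0,0],[0,0,0]]'

```text
t: 31.95
tcp_pos: [476.7, 323.1, 192.3]
eef_rot: [0.724, -0.659, -0.15, -0.136]
contact_force: [-0.2, -0.5, -0.4]
width: 16.9
grasp_force: 29.3
```

Good. Release, retreat and measure once more.

Call:
servo_tool --gripper '[1,1,1,1,1,1,1,1]' --slide '[[0,0,0],[0,0,0],[0,0,0],[0,0,0],[0,0,-0.02],[0,0,-0.04],[0,0,-0.04],[0,0,-0.04]]' --delta_rot '[[0,0,0],[0,0,0],[0,0,0],[0,0,0],[0,0,0],[0,0,0],[0,0,0],[0,0,0]]'

```text
t: 32.75
tcp_pos: [481.9, 267.3, 322.4]
eef_rot: [0.724, -0.659, -0.15, -0.136]
contact_force: [0.9, -0.4, 0.0]
width: 85.4
grasp_force: 0.0
```

Call:
servo_tool --gripper '[1,1,1,1,1,1,1,1]' --slide '[[-0.0302,0.0318,0.0071],[-0.0302,0.0318,0.0071],[-0.0302,0.0318,0.0071],[-0.0302,0.0318,0.0071],[-0.0302,0.0318,0.0071],[-0.0302,0.0318,0.0071],[-0.0302,0.0318,0.0071],[-0.0302,0.0318,0.0071]]' --delta_rot '[[0,0,0],[0,0,0],[0,0,0],[0,0,0],[0,0,0],[0,0,0],[0,0,0],[0,0,0]]'

```text
t: 33.55
tcp_pos: [204.4, 487.9, 365.4]
eef_rot: [0.724, -0.659, -0.15, -0.137]
contact_force: [0.8, 0.1, -0.3]
width: 85.7
grasp_force: 0.0
```

```bash
python3 fit3.py|grep err; python3 rim.py
```

```text
9.00000e-03 -4.00000e-03  1.20000e-02] orange [ 523.1 -268.6] err yaw -0.0073 tilt 0.0115 sd [0.005  0.0044] cost 2.32 [ 0.   0.3  0.7  0.   1.3  0.3 -0.1  0.2  0.3 -0.3  0.6  0.3  0.1  1.3
  1.44000e-01 -1.35000e-01  2.00000e-01] orange [ 523.6 -269. ] err yaw -0.0040 tilt 0.0052 sd [0.0054 0.007 ] cost 1.44 [ 0.   0.   0.2 -0.   0.9 -0.3 -0.   0.1  0.2 -0.3  0.5  0.3 -0.3  0.9
  1.28000e-01 -2.68000e-01  3.10000e-01] orange [ 523.5 -269.4] err yaw -0.0031 tilt 0.0032 sd [0.0057 0.0076] cost 1.02 [ 0.  -0.1  0.  -0.   0.8 -0.5 -0.   0.   0.2 -0.3  0.4  0.1 -0.5  0.6
[207.1 486.5 364.3] [ 0.5 -0.2 -0.6]
208 258 163 | 210 257 169 | 212 256 174 | 214 254 170 | 216 253 162 | 218 252 160 | 220 251 165 | 222 249 170 | 224 248 162 | 226 247 211 | 228 248 330 | 230 236 338 |
```

The beam error is now about 0.004 rad in swivel and 0.005 rad in tilt, roughly 3 mm at the pulley. The flap is still down and the arm is clear, so I'm handing in.

```bash
python3 -c "
from cell import manip
print(manip.sign_off())"
```

```text
the job is handed in; nothing more can be done
None
```

The job is handed in: the flap is pressed down to its stop and stayed there, and the lamp's beam is aimed at the orange pulley, about 3 mm off its centre by my camera fit (uncertainty about 4 mm); nothing else had visibly moved in the last picture I viewed, and about 34 s of the 61 s were used.

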